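Roll the slab roller home into its V-block

TASK

Roll the short plain wooden roller (the one without handles) along the bench, by pushing its side with the fingers, up over the low lip and into the V-block. Then, with the roller lying in the V, push on its free end until its other end is right up against the block's end stop. Only push: do not pick the roller up, nor slide it instead of rolling it, and leave the pots and cups round about where they stand.

Things in the scene. Friction and masses are not known exactly. Their poses are not given: they have to be found in the camera images.
- roller: Plain round bar of pale wood without handles, 44 mm in diameter, 140 mm long, 0.1 to 0.2 kg, a thin dark groove near each end; it rolls with slight drag. Origin at its very centre; x runs along the bar, y and z turn as it rolls. It starts on the bench, its centre 55 to 140 mm short of the ramp's foot, up to 0.12 rad off parallel to the V and 30 to 45 mm from home along it, away from the stop.
- v_block: V-block of brown wood, fixed to the bench. Origin on the bench under the bottom line of the V; x runs along the V (which spans x = -60 to 60 mm and is open at +60), y from the low entry side, where the roller starts, to the high back. Behind the bottom a 45 degree face rises to 29.5 mm at y = 29 mm; the back is at y = 48 mm.
- lip (a point): Point on the V-block, its axes the block's, in the middle of the crest of the low entry lip, 5.5 mm above the bench, at block y = -17.4 mm. Outside it a ramp of 9 degrees comes up from the bench (foot at block y = -52 mm); inside, a 16 degree face drops to the bottom of the V.
- end_stop (a point): Point on the V-block, its axes the block's, on the inner face of the end stop (block x = -60 mm), 25 mm above the bench, where the middle of the roller's end comes to rest. The stop is an upright wooden plate 12 mm thick, 40 mm high, spanning block y = -16 to 48 mm.
- seat (a point): Point fixed to the V-block, axes as the block's, at (10, -6.4, 25.2) mm from its origin: where the roller's centre lies when it rests in the V on both faces with one end against the end stop. The roller's other end then overhangs the open end of the block by 20 mm.
- glaze_pot_7: screw-cap glaze pot, 62 mm wide, 92 mm tall, standing behind the back of the V-block. Loose bystander; origin at the centre of its underside
- white_cup: white cylindrical cup, 72 mm wide, 98 mm tall, beyond the V-block. Loose bystander; origin at the centre of its underside
- stone_pot: small round stoneware pot, 64 mm wide, 59 mm tall, on the robot's side of the V-block's end stop. Loose bystander; origin at the centre of its underside
- slip_cup: pale open cup, 66 mm wide, 66 mm tall, to the right of the roller. Loose bystander; origin at the centre of its underside
- glaze_pot_4: dark screw-cap glaze pot, 58 mm wide, 72 mm tall, to the right of the roller. Loose bystander; origin at the centre of its underside
Mind the look-alikes: they are no part of the job. What is shaped like the roller but purple is not meant.

How it is judged (in metres and radians):
On the way, in this order (a step that is already met when the one before it is completed fails the run):
1. the roller has rolled on the bench: it has turned at least 2 rad about its own axis before it is in the V (angle between roller's own z axis and vertical above 2 rad and y of roller in the frame of seat below -0.02 m).
2. the roller lies in the V on both faces (y of roller in the frame of seat between -0.004 and 0.004 m and z of roller in the frame of seat between -0.003 and 0.003 m and angle between the x axis of roller and the x axis of v_block, either way round below 0.05 rad), for 0.1 s.
At the end, for the whole second after the job is handed in: The roller rests in the V on both faces (centre within 4 mm across and 3 mm in height of the seat, parallel within 0.05 rad), its end within 4 mm of the end stop, at rest and let go (all of step 2 and x of roller in the frame of seat between -0.004 and 0.004 m and linear speed of roller below 0.01 m/s); the robot touches nothing.
It fails at once if the roller is lifted (its centre more than 45 mm above the bench) (height (world z) of roller above 0.045 m).
It fails at once if a pot or cup standing by is moved more than 15 mm (distance of any of glaze_pot_7, white_cup, stone_pot, slip_cup, glaze_pot_4 from where it was at the start of the episode above 0.015 m).
It also fails if it takes over 64 s, if anything falls off the work surface, if the arm or the gripper's body presses on something with over 40 N, if the wrist force passes 120 N, or if a joint passes its speed limit or range.

ROBOT

A 6-joint arm with a two-finger parallel gripper is mounted at the origin on the work surface; the furniture and walls round the work are solid. World frame = base frame: x ahead of the robot, y to its left, z up, the work surface at z = 0. Lengths are in mm, angles in rad, forces in N, time in s.
With the tool pointing down it reaches from about 300 to 775 mm from the base axis. Payload 14.6 kg.
Tool frame: the origin (TCP) lies at the very end of the fingers, on their centre line; the grasp point (between the pads) lies 19 mm behind it (grip_point_offset is the distance from the TCP to the grasp point, in mm); z points along the fingers, y is the line along which they close (so a half turn about z gives the same grasp; the last joint's range is limited). The gripper opens to 94 mm and grips with 3 to 60 N. Pads are 16 mm wide; open, the fingers measure 119 mm over their backs; the gripper's body (75 mm by 177 mm) begins 78 mm behind the grasp point.
Start: joints at [1.158, 0.3, 1.521, -0, 1.321, -0.067], TCP at [186.419, 517.433, 205.446] pointing down, gripper open.
Joint ranges: [-3.03, 3.03], [-0.79, 2.21], [0.23, 2.52], [-1.04, 4.18], [0, 3.07], [-2.55, 2.55]. Speed limits (rad/s): [2.22, 2.22, 2.57, 3.14, 3.14, 3.14].

INTERFACE

Orientations are given as [roll, pitch, yaw] about the fixed x, y, z axes, in that order (R = Rz(yaw) Ry(pitch) Rx(roll)).
In Python, from cell import read_state, camera, camera_info, sign_off, grip_point_offset gives the robot as it stands.
- The arm moves only by the shell command python3 -m handwheel 'ROWS' [FORCE]. ROWS is text: rows parted by semicolons, each of 5 numbers parted by spaces: the shift along the world's x, y, z in units of 40 mm (1.0 is 40 mm), then the turn about the world's z in units of 5 degrees (1.0 is 5 degrees), then the closure, from 0 (fully open) to 1 (shut). In form: dx dy dz yaw gripper; .... A call has 1 to 12 rows; each row shifts and turns the commanded pose from where the row before left it; what a row does not reach is not made up. A row lasts 1/12 s, in which the tool goes at most 41.7 mm and 7.16 degrees, less where a joint would pass 70% of its speed; a pose out of reach is approached as far as the arm can. A call is refused whole if a number of a shift passes 1 or a number of a turn 1, either way. A call with a gripper value outside its range is refused whole. The fingers move at their own pace and stop on an object; FORCE is the grip in N (left out, the last holds). Time passes only in rows, so rows that do not move let the fingers close. It gives the time, the measured TCP pose, the force, the opening and the grip force at its end, in the units of the state.
- read_state(): the state, without advancing time (a new reading comes with each control period).
- camera(name): name is "scene" or "top" or "wrist"; returns (picture, depth): 420x560x3 uint8, red, green, blue; 420x560 float32, mm along the optical axis (not along the pixel's ray), 0 where there is no reading.
- camera_info(name): a dict with "intrinsics" (3x3 intrinsics, pixels), "world_from_camera" (4x4, takes a point from camera to world coordinates). Camera axes: x right, y down, z forward; pixel columns grow to the right and rows downward; lengths in mm; the calibration is good to about 2 mm. The wrist camera is an equidistant fisheye: a pixel r from the principal point sees the ray r / f radians off the axis. A picture is of the moment at which its call begins: read the wrist's pose just before it. camera_info takes no time and is no camera call; for the wrist camera it gives the pose at the moment of the call.
- sign_off(): hands the job in; it is judged then, once.
The state is a dict: "clock": time; "joints": joint angles; "qd": joint speeds; "effort": joint torques, N m; "eef_pos": TCP position; "eef_rot": TCP orientation; "wrist_force": force on the tool from outside, world axes, zero at the start; "moment": the same for the moment, N m; "finger_gap": finger opening in mm; "finger_force": force on a finger pad.
Only numpy, scipy, OpenCV 4.12 (cv2) and the standard library are available. Lean on these libraries where they do the work, as an engineer would, in place of code of your own. Each camera call takes 0.05 s, during which the arm holds its last target. There are 200 camera calls.

## Working session

There is one attempt and no reset: what is moved stays moved. The work goes in short steps, Python scripts to look and compute and a shell command to move; the robot and the scene stay as the last step left them, time stands still between calls to the robot, and variables do not carry over. Pictures are saved under pics/ and viewed, at most 10 in all, crops included, and the job is handed in when it is done.

```bash
mkdir -p pics; cat > h.py <<'E'
import numpy as np, cv2
from cell import *
def shot(n,f):
    p,d=camera(n); cv2.imwrite(f'pics/{f}.png',p[...,::-1]); np.savez(f'pics/{f}.npz',p=p,d=d); return p,d
def ray(n,u,v):
    i=camera_info(n);K=np.array(i['intrinsics']);T=np.array(i['world_from_camera'])
    r=T[:3,:3]@np.linalg.inv(K)@np.array([u,v,1.]); return T[:3,3],r
def onz(n,u,v,z):
    o,r=ray(n,u,v); return o+r*(z-o[2])/r[2]
def cloud(n,d):
    i=camera_info(n);K=np.array(i['intrinsics']);T=np.array(i['world_from_camera'])
    v,u=np.mgrid[:d.shape[0],:d.shape[1]]
    P=np.stack([u,v,np.ones_like(u)],-1)@np.linalg.inv(K).T*d[...,None]
    return P@T[:3,:3].T+T[:3,3]
E
python3 - <<'E'
from h import *
for n in('top','scene'):
    shot(n,n+'0'); print(camera_info(n))
print(read_state())
E
```

```text
{'intrinsics': array([[409.81388336,   0.        , 282.69856432],
       [  0.        , 409.81388336, 212.07192766],
       [  0.        ,   0.        ,   1.        ]]), 'world_from_camera': array([[-4.75370315e-03, -9.87352204e-01,  1.58470904e-01,
         3.79707750e+02],
       [-9.99924541e-01,  6.48846420e-03,  1.04312839e-02,
        -2.83509356e+02],
       [-1.13275840e-02, -1.58409358e-01, -9.87308544e-01,
         9.41422640e+02],
       [ 0.00000000e+00,  0.00000000e+00,  0.00000000e+00,
         1.00000000e+00]])}
{'intrinsics': array([[518.02382057,   0.        , 285.25717267],
       [  0.        , 518.02382057, 202.19693569],
       [  0.        ,   0.        ,   1.        ]]), 'world_from_camera': array([[ 5.57499986e-01, -5.83500513e-01,  5.90525967e-01,
        -2.16657264e+02],
       [-8.30009138e-01, -4.06068412e-01,  3.82352292e-01,
        -7.61172011e+02],
       [ 1.66911831e-02, -7.03303346e-01, -7.10693892e-01,
         9.43668272e+02],
       [ 0.00000000e+00,  0.00000000e+00,  0.00000000e+00,
         1.00000000e+00]])}
{'clock': 0.1, 'joints': array([ 1.15836821e+00,  3.00393833e-01,  1.52146469e+00,  1.32806873e-05,
        1.32069106e+00, -6.65900549e-02]), 'qd': array([-1.52590289e-03, -1.03952820e-03, -1.20134458e-03, -1.52992825e-03,
       -7.77446641e-04, -5.43346139e-06]), 'effort': array([ 2.93431374e-03, -5.32641256e+01, -3.53280759e+01,  7.10352603e-02,
        2.34626234e-02, -2.35839252e-05]), 'eef_pos': array([186.35171845, 517.24435684, 204.97794963]), 'eef_rot': array([-3.14063871e+00, -7.65103809e-05,  2.79575126e+00]), 'wrist_force': array([ 0.30625451,  0.01161872, -0.07442809]), 'moment': array([ 0.0235377 , -0.01131935,  0.01141132]), 'finger_force': 0.0, 'finger_gap': 93.99222147636459}
```

View pics/top0.png

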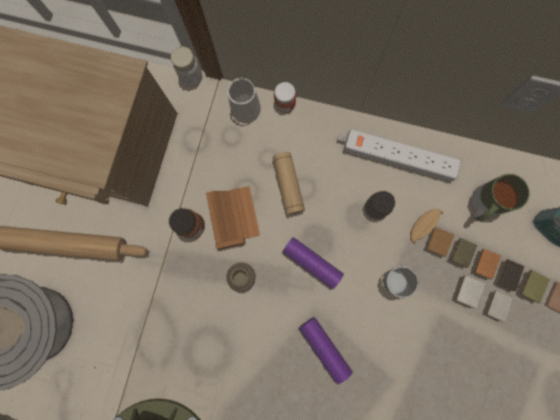

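View pics/scene0.png

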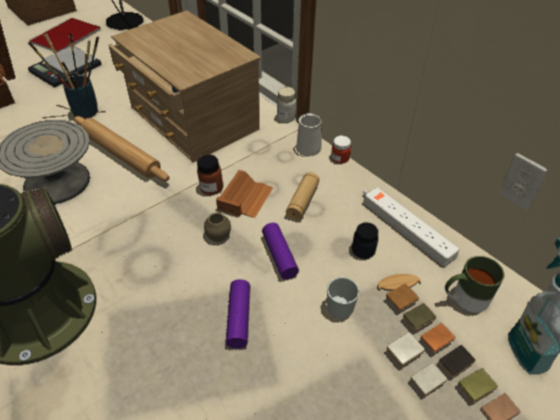

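The top view shows the roller at (289,183) and the V-block at (233,216), with its stop at the lower end (230,240). Glaze_pot_7 is at (186,222), white_cup at (242,100), stone_pot at (240,277), and the purple decoys are at (313,262) and (326,350). Next I'll measure by colour and depth.

```bash
python3 - <<'E'
from h import *
f=np.load('pics/top0.npz');p,d=f['p'],f['d'];C=cloud('top',d)
hsv=cv2.cvtColor(p,cv2.COLOR_RGB2HSV)
print('bench z',np.median(C[190:210,330:350,2]), 'hsv roller',hsv[183,289],'block',hsv[212,222],hsv[205,247],'bench',hsv[180,330])
# roller by depth
m=np.zeros(d.shape,np.uint8);m[145:222,265:312]=1
R=C[(m>0)&(C[...,2]>12)&(d>0)];xy=R[:,:2]
r=cv2.minAreaRect(xy.astype(np.float32));print('roller',r,R[:,2].max(),np.percentile(R[:,2],95))
hi=R[R[:,2]>38][:,:2];c=hi.mean(0);w=np.linalg.svd(hi-c)[2][0];t=(hi-c)@w;print('crest',c,w,t.min(),t.max(),len(hi), c+w*(t.min()+t.max())/2)
# block
m=np.zeros(d.shape,np.uint8);m[183:252,203:264]=1
B=(m>0)&(d>0)
for lo,hi_ in((34,46),(24,33),(3,60)):
    S=B&(C[...,2]>lo)&(C[...,2]<hi_);q=C[S][:,:2].astype(np.float32);print(lo,len(q),cv2.minAreaRect(q),np.median(C[S][:,2]))
# colour mask for block
S=(m>0)&(hsv[...,1]>125)&(hsv[...,0]<18);q=C[S];print('col',S.sum(),cv2.minAreaRect(q[:,:2].astype(np.float32)))
for n,(u,v,h) in dict(gp7=(186,222,25),wc=(242,100,25),stone=(240,277,22),slip=(398,283,22),gp4=(379,207,20)).items():
    q=C[v-h:v+h,u-h:u+h].reshape(-1,3);q=q[(q[:,2]>30)&(q[:,2]<130)];print(n,q.min(0).round(),q.max(0).round())
a=cv2.resize(np.hstack([p[140:260,190:320][...,::-1]]),None,fx=5,fy=5,interpolation=cv2.INTER_CUBIC);cv2.imwrite('pics/c1.png',cv2.convertScaleAbs(a,alpha=1.5))
E
```

```text
bench z 0.767218419832318 hsv roller [ 17  90 158] block [ 13 131 113] [ 12 125 147] bench [ 19  43 159]
roller ((593.0284423828125, -286.22320556640625), (140.65020751953125, 43.899654388427734), 13.541028022766113) 49.149365130616616 45.87495552213668
crest [ 592.08294692 -286.28027571] [-0.97234603 -0.23354483] -71.26126684627648 68.96870031716105 828 [ 593.19753091 -286.01256717]
34 166 ((505.591796875, -147.60638427734375), (114.95048522949219, 63.421234130859375), 8.807829856872559) 40.68257311544443
24 587 ((514.4188842773438, -141.1793212890625), (133.31716918945312, 63.08112335205078), 13.760059356689453) 29.703246110351074
3 2186 ((520.6024169921875, -157.47828674316406), (159.94949340820312, 141.0059356689453), 0.14043310284614563) 12.686264260588416
col 1886 ((469.43536376953125, -182.3362274169922), (245.43988037109375, 113.61104583740234), 23.59225082397461)
gp7 [ 468. -110.   30.] [562. -33.  98.]
wc [ 749. -237.   30.] [ 857. -151.  103.]
stone [ 352. -212.   30.] [ 412. -150.   63.]
slip [ 339. -556.   30.] [ 401. -491.   70.]
gp4 [ 511. -514.   30.] [ 567. -462.   77.]
```

View pics/c1.png

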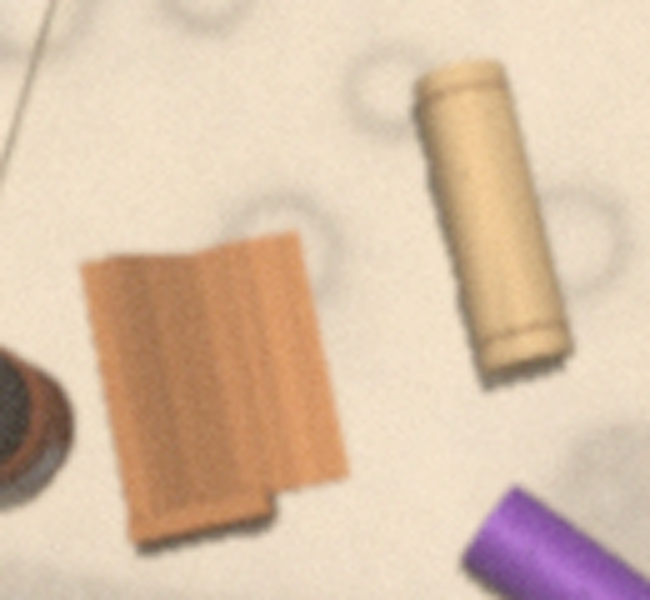

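The crop shows the roller with its two grooves. The block's ramp-foot corners are at crop (298,233) and (348,478), its back-top corner is at (83,263), and the stop plate runs from (133,540) to (272,515).

```bash
cat > blk.py <<'E'
from h import *
pts=[((298,233),(60,-52,0)),((348,478),(-60,-52,0)),((83,263),(60,48,29.5)),((133,540),(-72,48,38)),((272,515),(-72,-16,38))]
W=np.array([onz('top',190+u/5,140+v/5,b[2])[:2] for (u,v),b in pts]);B=np.array([b[:2] for _,b in pts],float)
cw,cb=W.mean(0),B.mean(0)
U,S,Vt=np.linalg.svd((B-cb).T@(W-cw));R=Vt.T@U.T
t=cw-R@cb;a=np.arctan2(R[1,0],R[0,0])
def toW(b): return R@np.array(b,float)+t
def toB(w): return R.T@(np.array(w,float)-t)
E
python3 - <<'E'
from blk import *
print('det',np.linalg.det(R),'yaw',a,'origin',t);print('resid',[(W[i]-toW(B[i])).round(1) for i in range(5)])
print('ends',[ (W[0]-W[1]).round(1)],np.arctan2(*(W[0]-W[1])[::-1]))
f=np.load('pics/top0.npz');C=cloud('top',f['d'])
P=C[183:252,203:264].reshape(-1,3);b=(P[:,:2]-t)@R
for lo,hi in((-58,-40),(-40,-25),(-20,-15),(-10,-5),(0,5),(10,15),(30,46)):
    s=(abs(b[:,0])<45)&(b[:,1]>lo)&(b[:,1]<hi);print(lo,hi,np.median(P[s,2]).round(1))
s=(P[:,2]>34)&(b[:,1]<55)&(b[:,0]<-40);print('stop b',np.percentile(b[s],[2,50,98],axis=0))
rc=np.array([593.1,-286.1]);print('roller in block',toB(rc),'yaw rel',np.arctan2(.23354,.97235)-a, 'seat',toW([10,-6.4]))
s=read_state();print(s['eef_rot'][2])
for b in([30,-190],[40,-120],[85,-6.4],[120,-6.4]):print(b,toW(b))
E
```

```text
det 1.0000000000000002 yaw 0.20563900747098393 origin [ 523.8270471  -158.61114229]
resid [array([-1.2,  1.3]), array([0.5, 1.8]), array([-0.7, -1.5]), array([ 1.9, -1.4]), array([-0.5, -0.1])]
ends [array([115.8,  24. ])] 0.20452350207325845
-58 -40 1.3
-40 -25 3.7
-20 -15 6.1
-10 -5 4.1
0 5 2.0
10 15 12.5
30 46 30.5
stop b [[-166.5861137   -92.83858177]
 [ -66.30252033   15.00874231]
 [ -59.98130375   47.65464144]]
roller in block [  41.78112064 -138.94779164] yaw rel 0.030077112949157492 seat [ 534.92318771 -162.83437134]
2.7957512619834253
[30, -190] [ 591.99158987 -338.48219362]
[40, -120] [ 587.48740472 -267.91511691]
[85, -6.4] [ 608.34299049 -147.51991542]
[120, -6.4] [ 642.60556511 -140.37316932]
```

```bash
python3 - <<'E'
from h import *
f=np.load('pics/top0.npz');C=cloud('top',f['d']);
for n,s in dict(wheel=np.s_[270:390,0:75],chest=np.s_[25:210,0:180],pin=np.s_[225:265,0:150]).items():
    q=C[s].reshape(-1,3);q=q[q[:,2]>50]
    if len(q):print(n,q.min(0).round(),q.max(0).round())
f=np.load('pics/scene0.npz');C=cloud('scene',f['d']);q=C[120:200,0:90].reshape(-1,3);q=q[q[:,2]>40];print(q.min(0),q.max(0))
E
python3 -m handwheel '0.3 -0.9 0.2 -0.97 0;0.3 -0.9 0.2 -0.97 0;0.3 -0.9 0 -0.97 0;0.3 -0.9 0 -0.97 0;0.3 -0.9 0 -0.97 0;0.3 -0.9 0 -0.97 0'
```

```text
wheel [ 174. -284.  119.] [390. 287. 941.]
chest [ 380. -284.   50.] [976. 292. 941.]
pin [ 380. -284.   50.] [487. 349. 941.]
[-216.65726406 -761.172011     40.02053369] [478.56832749 389.64553884 943.66827247]
clock: 0.6
eef_pos: [258.4, 299.7, 221.2]
eef_rot: [-3.141, 0.0, 2.284]
wrist_force: [1.7, -0.8, 0.9]
finger_gap: 94.0
finger_force: 0.0
```

```bash
python3 -m handwheel '0.3 -0.9 0 -0.97 0;0.3 -0.9 0 -0.97 0;0.3 -0.9 0 -0.97 0;0.3 -0.9 0 -0.97 0;0.3 -0.9 0 -0.97 0;0.3 -0.9 0 -0.97 0;0.3 -0.9 0 0 0;0.3 -0.9 0 0 0;0.3 -0.9 0 0 0;0.3 -0.9 0 0 0;0.3 -0.9 0 0 0;0.3 -0.9 0 0 0'
python3 -m handwheel '0.6 -0.75 0 0 0;0.6 -0.75 0 0 0;0.6 -0.75 0 0 0;0.6 -0.75 0 0 0;0.6 -0.75 0 0 0;0.6 -0.75 0 0 0;0.6 -0.5 0 0 0;0 0 0 0 0;0 0 0 0 0'
```

```text
clock: 1.6
eef_pos: [402.4, -132.6, 221.3]
eef_rot: [3.142, -0.0, 1.78]
wrist_force: [0.8, 1.6, 1.3]
finger_gap: 94.1
finger_force: 0.0
clock: 2.35
eef_pos: [570.5, -331.0, 219.4]
eef_rot: [-3.14, -0.002, 1.779]
wrist_force: [-0.7, -0.2, -0.3]
finger_gap: 93.9
finger_force: 0.0
```

```bash
python3 -m handwheel '0.83 -0.2 0 0 0;0 0 -0.9 0 0;0 0 -0.9 0 0;0 0 -0.9 0 0;0 0 -0.9 0 0;0 0 -0.9 0 0;0 0 -0.4 0 0;0 0 -0.2 0 0;0 0 0 0 0;0 0 0 0 0'
python3 - <<'E'
from blk import *
s=read_state();print(s['eef_pos'],toB(s['eef_pos'][:2]),s['wrist_force'])
shot('top','t2')
E
```

```text
clock: 3.18
eef_pos: [604.0, -338.5, 19.2]
eef_rot: [3.14, 0.001, 1.78]
wrist_force: [0.3, -0.6, 0.5]
finger_gap: 94.0
finger_force: 0.0
[ 604.03257143 -338.54376509   19.15592054] [  41.77471411 -192.51895528] [ 0.26893997 -0.56812054  0.49141377]
```

View pics/t2.png

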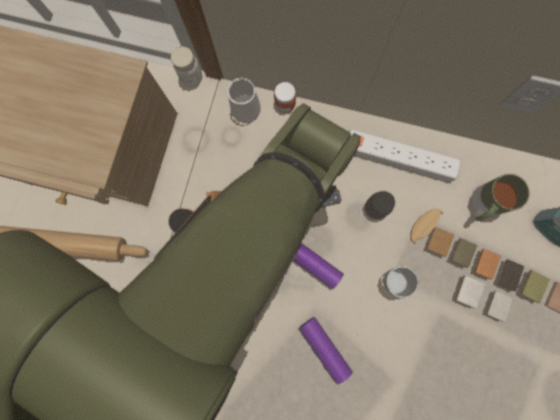

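The arm hides the roller from the top camera, but the tool pose matches the plan, so I'll start pushing.

```bash
python3 -m handwheel '0 0 -0.14 0 0;-0.03 0.147 0 0 0;-0.03 0.147 0 0 0;-0.03 0.147 0 0 0;-0.01 0.05 0 0 0;-0.01 0.05 0 0 0;-0.01 0.05 0 0 0;-0.02 0.08 0 0 0;-0.02 0.1 0 0 0;-0.02 0.1 0 0 0;-0.02 0.1 0 0 0;-0.02 0.1 0 0 0'
python3 - <<'E'
from blk import *
s=read_state();print(s['eef_pos'],toB(s['eef_pos'][:2]),s['wrist_force'])
p,_=shot('scene','s3');q,_=shot('wrist','w3')
a=cv2.resize(p[130:270,180:360],(400,311));b=cv2.resize(q,(400,300))
cv2.imwrite('pics/c3.png',np.hstack([a[:300],b])[...,::-1]*1)
E
```

```text
clock: 4.23
eef_pos: [594.7, -295.3, 11.8]
eef_rot: [-3.142, -0.0, 1.78]
wrist_force: [-0.1, 0.8, -0.3]
finger_gap: 94.1
finger_force: 0.1
[ 594.72364877 -295.27971907   11.82233163] [  41.49612824 -148.26563779] [-0.09710026  0.76399273 -0.28613955]
```

View pics/c3.png

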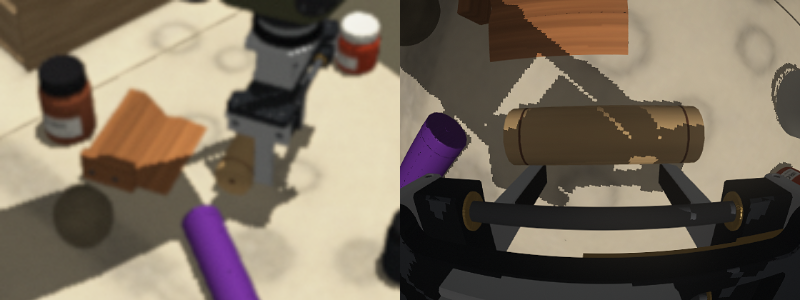

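The wrist view shows the roller, centred at about (605,135), lying parallel to the block with both fingertips behind it. I'll keep pushing.

```bash
python3 -m handwheel '-0.02 0.12 0 0 0;-0.03 0.12 0 0 0;-0.02 0.12 0 0 0;-0.03 0.12 0 0 0;-0.02 0.12 0 0 0;-0.03 0.12 0 0 0;-0.02 0.12 0 0 0;-0.03 0.12 0 0 0;-0.02 0.12 0 0 0;-0.03 0.12 0 0 0;-0.02 0.12 0 0 0;-0.03 0.12 0 0 0'
python3 - <<'E'
from blk import *
s=read_state();print(s['eef_pos'],toB(s['eef_pos'][:2]),s['wrist_force'])
p,_=shot('scene','s4');q,_=shot('wrist','w4')
a=cv2.resize(p[130:270,180:360],(400,311));b=cv2.resize(q,(400,300))
cv2.imwrite('pics/c4.png',np.hstack([a[:300],b])[...,::-1]*1)
E
```

```text
clock: 5.33
eef_pos: [582.7, -237.6, 11.8]
eef_rot: [-3.142, -0.0, 1.78]
wrist_force: [0.6, -0.3, -0.1]
finger_gap: 94.0
finger_force: 0.0
[ 582.73879164 -237.63539641   11.8452013 ] [ 41.53433612 -89.38861956] [ 0.59561123 -0.28307788 -0.09201411]
```

View pics/c4.png

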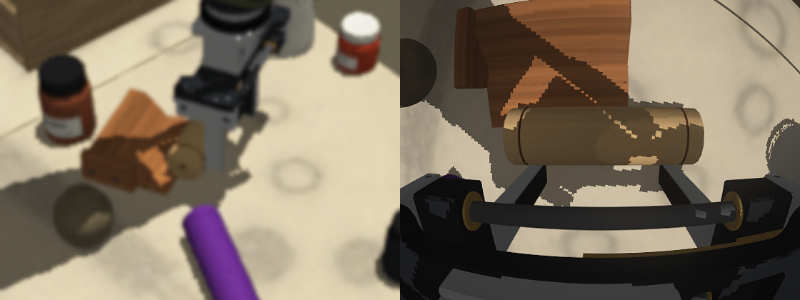

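Contact holds and the roller is parallel at the ramp foot. Next is over the lip.

```bash
python3 -m handwheel '-0.02 0.1 0 0 0;-0.02 0.1 0 0 0;-0.02 0.1 0 0 0;-0.02 0.1 0 0 0;-0.02 0.1 0 0 0;-0.02 0.1 0 0 0;-0.02 0.1 0 0 0;-0.02 0.1 0 0 0;-0.02 0.1 0 0 0;-0.02 0.1 0 0 0;-0.02 0.1 0 0 0;-0.01 0.06 0 0 0'
python3 -m handwheel '0 0 0 0 0;0 0 0 0 0;0 0 0 0 0;0 0 0 0 0'
python3 - <<'E'
from blk import *
s=read_state();print(s['eef_pos'],toB(s['eef_pos'][:2]),s['wrist_force'])
p,_=shot('scene','s5');q,_=shot('wrist','w5')
a=cv2.resize(p[130:270,180:360],(400,311));b=cv2.resize(q,(400,300))
cv2.imwrite('pics/c5.png',np.hstack([a[:300],b])[...,::-1]*1)
E
```

```text
clock: 6.43
eef_pos: [573.3, -190.9, 11.6]
eef_rot: [-3.141, -0.001, 1.78]
wrist_force: [-0.0, -0.4, -0.6]
finger_gap: 94.1
finger_force: 0.0
clock: 6.77
eef_pos: [573.6, -191.9, 11.8]
eef_rot: [-3.142, -0.0, 1.78]
wrist_force: [0.9, -0.0, -0.3]
finger_gap: 94.0
finger_force: 0.0
[ 573.59603876 -191.85031461   11.79187966] [ 41.93319617 -42.70131341] [ 0.90788569 -0.03972847 -0.26205098]
```

View pics/c5.png

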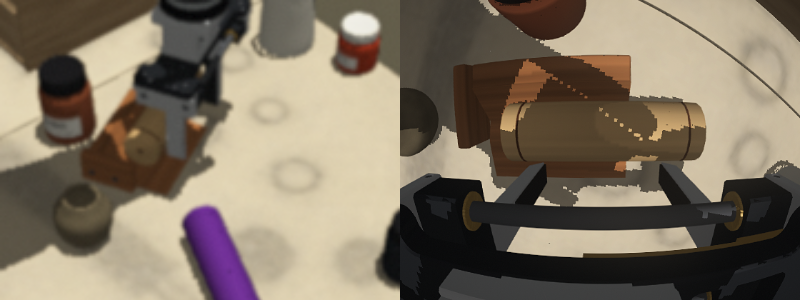

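The wrist view shows the roller, centred at about (603,131), ahead of the fingers by a small gap and lying across the V, as expected if seated. I'll back off, close the fingers, and go round above to the free end.

```bash
python3 -m handwheel '0.06 -0.3 0 0 0;0.07 -0.3 0 0 0;0 0 0.8 0 0.5;0 0 0.8 0 1;0 0 0.8 0 1;0.55 0.5 0 0 1;0.55 0.5 0 0 1;0.55 0.5 0 0 1;0.55 0.5 0 0 1;0 0 0 0 1;0 0 0 0 1;0 0 0 0 1' 10
python3 - <<'E'
from blk import *
s=read_state();print(s['eef_pos'],toB(s['eef_pos'][:2]),s['finger_gap'])
p,_=shot('scene','s6');q,_=shot('wrist','w6');d=np.load('pics/s6.npz')['d']
C=cloud('scene',d);P=C.reshape(-1,3);b=(P[:,:2]-t)@R
k=(b[:,0]>-50)&(b[:,0]<125)&(b[:,1]>-30)&(b[:,1]<20)&(P[:,2]>36)&(P[:,2]<56)
print(k.sum(),np.percentile(b[k],[2,50,98],axis=0),np.percentile(P[k,2],[50,95]))
a=cv2.resize(p[130:270,180:360],(400,311));bb=cv2.resize(q,(400,300))
cv2.imwrite('pics/c6.png',np.hstack([a[:300],bb])[...,::-1]*1)
E
```

```text
clock: 7.87
eef_pos: [666.5, -136.9, 107.5]
eef_rot: [-3.141, -0.0, 1.779]
wrist_force: [-0.7, 0.3, 0.1]
finger_gap: 30.9
finger_force: 0.0
[ 666.54518414 -136.9237215   107.5012383 ] [144.13958032  -7.91152615] 30.877022588594297
563 [[-28.31814271 -26.08215653]
 [ 35.09311839 -11.83149234]
 [108.801083     9.27532008]] [44.46571627 48.84872425]
```

View pics/c6.png

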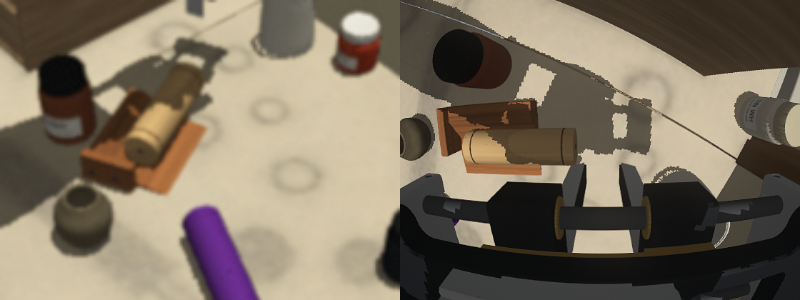

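The roller lies in the V, spanning about x = −28 to 112 in the block frame, and its top is near the expected 47 mm. I'll finish closing the fingers and descend.

```bash
python3 -m handwheel '0 0 0 0 1;0 0 0 0 1;0 0 0 0 1;0 0 0 0 1;0 0.04 -0.6 0 1;0 0 -0.6 0 1;0 0 -0.6 0 1;0 0 -0.5 0 1;0 0 0 0 1;0 0 0 0 1'
python3 -m handwheel '-0.1 -0.02 0 0 1;-0.1 -0.02 0 0 1;-0.1 -0.02 0 0 1;-0.1 -0.02 0 0 1;-0.1 -0.02 0 0 1;-0.1 -0.02 0 0 1;-0.1 -0.02 0 0 1;-0.1 -0.02 0 0 1;-0.1 -0.02 0 0 1'
python3 - <<'E'
from blk import *
s=read_state();print(s['eef_pos'],toB(s['eef_pos'][:2]),s['finger_gap'],R.T@s['wrist_force'][:2])
E
```

```text
clock: 8.8
eef_pos: [666.5, -134.1, 15.6]
eef_rot: [-3.14, -0.001, 1.78]
wrist_force: [0.6, -0.2, -0.1]
finger_gap: 0.5
finger_force: 0.0
clock: 9.55
eef_pos: [630.6, -141.4, 16.0]
eef_rot: [3.141, 0.0, 1.78]
wrist_force: [2.5, -0.5, 1.1]
finger_gap: 0.2
finger_force: 0.8
[ 630.5810516  -141.41511949   16.03886025] [108.01607586  -4.96467858] 0.2283219939905107 [ 2.35974492 -1.0000574 ]
```

Contact (about 2 N). I'll continue the 15 mm or so to the stop.

```bash
python3 -m handwheel '-0.08 -0.02 0 0 1;-0.08 -0.02 0 0 1;-0.08 -0.02 0 0 1;-0.05 -0.01 0 0 1;-0.03 -0.01 0 0 1;0 0 0 0 1'
python3 - <<'E'
from blk import *
s=read_state();print(s['eef_pos'],toB(s['eef_pos'][:2]),R.T@s['wrist_force'][:2],s['wrist_force'][2])
E
```

```text
clock: 10.05
eef_pos: [617.7, -144.6, 15.7]
eef_rot: [-3.141, -0.0, 1.78]
wrist_force: [0.2, -0.9, -0.1]
finger_gap: 0.5
finger_force: 0.0
[ 617.70071324 -144.56620356   15.74779064] [94.76368865 -5.41929987] [ 0.05231149 -0.8951031 ] -0.06597350471821214
```

```bash
for i in 1; do python3 -m handwheel '-0.03 -0.006 0 0 1;0 0 0 0 1'; python3 -m handwheel '-0.03 -0.006 0 0 1;0 0 0 0 1'; python3 -m handwheel '-0.03 -0.006 0 0 1;0 0 0 0 1'; python3 -m handwheel '-0.02 -0.004 0 0 1;0 0 0 0 1'; done | grep -E 'pos|wrist'
```

```text
eef_pos: [616.9, -144.8, 15.8]
wrist_force: [3.0, 1.1, -0.7]
eef_pos: [616.9, -144.9, 16.5]
wrist_force: [8.9, 2.0, 0.2]
eef_pos: [616.9, -145.0, 17.1]
wrist_force: [15.1, 3.5, 0.2]
eef_pos: [616.9, -145.1, 17.6]
wrist_force: [19.8, 4.4, 0.6]
```

The tool has stopped dead at 616.9 with force rising, so the end is against the stop. I'll retreat and check.

```bash
python3 -m handwheel '0.1 0.02 0 0 1;0.2 0.04 0 0 1;0.4 0.08 0 0 1;0.6 0.12 0 0 1;0 0 0.8 0 1;0 0 0.8 0 1;0 0 0.8 0 1;0 0 0 0 1;0 0 0 0 1'
python3 - <<'E'
from blk import *
p,d=shot('scene','s7');q,_=shot('wrist','w7')
C=cloud('scene',d);P=C.reshape(-1,3);b=(P[:,:2]-t)@R
k=(b[:,0]>-52)&(b[:,0]<125)&(b[:,1]>-30)&(b[:,1]<20)&(P[:,2]>36)&(P[:,2]<56)
print(np.percentile(b[k],[2,50,98],axis=0),np.percentile(P[k,2],[50,95]))
a=cv2.resize(p[150:230,205:325],(450,300),interpolation=cv2.INTER_CUBIC);bb=cv2.resize(q[100:260,20:260],(350,233))
bb=np.vstack([bb,np.zeros((67,350,3),np.uint8)])
cv2.imwrite('pics/c7.png',np.hstack([a,bb])[...,::-1]*1)
E
```

```text
clock: 11.47
eef_pos: [666.4, -135.1, 113.4]
eef_rot: [3.139, 0.001, 1.78]
wrist_force: [-0.0, -0.0, 0.1]
finger_gap: 0.6
finger_force: 0.0
[[-48.50685512 -26.6682383 ]
 [ 11.56139221 -11.72540293]
 [ 78.59087668   9.2284136 ]] [44.28186598 48.68424511]
```

View pics/c7.png

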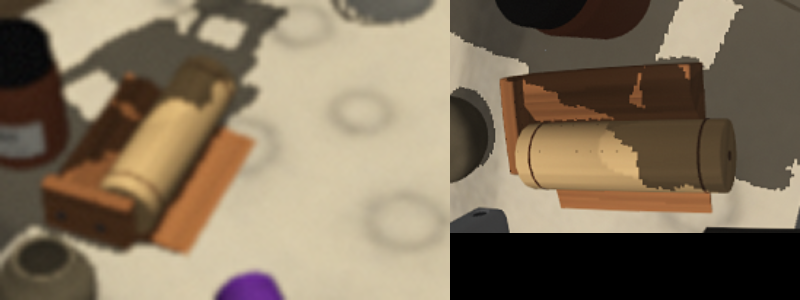

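The roller lies along the V with its near end at the stop. I'll check its position across the V with a quick circle fit before handing in.

```bash
python3 - <<'E'
from blk import *
from scipy.optimize import least_squares
i=np.load('pics/s7.npz');hsv=cv2.cvtColor(i['p'],cv2.COLOR_RGB2HSV)
C=cloud('scene',i['d']);P=C.reshape(-1,3);b=(P[:,:2]-t)@R
for lo,hi in((-35,10),(10,55),(62,78),(-35,78)):
    k=(b[:,0]>lo)&(b[:,0]<hi)&(b[:,1]>-34)&(b[:,1]<8)&(P[:,2]>22)&(P[:,2]<56)
    y,z=b[k,1],P[k,2]
    print(lo,hi,k.sum(),least_squares(lambda c:np.hypot(y-c[0],z-c[1])-22,[-6,25],loss='soft_l1').x)
E
```

```text
-35 10 220 [-7.02658534 25.14707316]
10 55 208 [-6.6874851 24.7656376]
62 78 70 [-6.88701567 24.56161706]
-35 78 533 [-6.86808904 24.90926378]
```

The circle fit puts the centre at (−6.9, 24.9) against the seat's (−6.4, 25.2), and the roller is parallel.

```bash
python3 -c "
from cell import sign_off;print(sign_off())"
```

```text
the job is handed in; nothing more can be done
None
```

I rolled the roller over the lip into the V, pushed it up against the end stop, and handed the job in. It measured within about 1 mm of the seat across the V and in height, but I inferred the 2 rad of turn from the push (about 130 mm) rather than seeing it.

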